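# Weigh out a portion of frozen rolls

## Robot

A 7-joint arm with a two-finger parallel gripper is mounted at the origin on the work surface. World frame = base frame: x ahead of the robot, y to its left, z up, the work surface at z = 0. Lengths are in mm, angles in rad, forces in N, time in s.
With the tool pointing down it reaches from about 350 to 900 mm from the base axis. Payload 8.1 kg.
Tool frame: the origin (TCP) lies at the very end of the fingers, on their centre line; the grasp point (between the pads) lies 19 mm behind it (arm.tcp_to_grasp is the distance from the TCP to the grasp point, in mm); z points along the fingers, x is the direction in which the jaws open and shut, and the axes are right-handed (so a half turn about z gives the same grasp; the last joint's range is limited). The gripper opens to 85 mm and grips with 20 to 120 N. Pads are 22 mm wide; open, the fingers measure 114 mm over their backs; the gripper's body (76 mm by 85 mm) begins 54 mm behind the grasp point. The pads swing forward as they close: fully open they stand 13 mm farther back than shut.
Start: joints at [1.194, 0.434, 0.025, 1.573, -0.012, 1.134, -0.075], TCP at [168.97, -601.739, 231.323] pointing down, gripper open.
Joint ranges: [-2.62, 2.62], [-0.44, 2.09], [-1.27, 1.32], [0.08, 2.57], [-1.32, 4.46], [0.12, 2], [-2.74, 2.74]. Speed limits (rad/s): [2.22, 2.22, 3.01, 3.01, 3.14, 3.14, 3.14].

## Interface

Orientations are given as a unit quaternion [x, y, z, w].
In Python, from bench import arm gives the robot as it stands. The module is installed in compiled form; this text tells all that it offers.
- The arm moves only by the shell command python3 -m handwheel 'ROWS'. ROWS is JSON, a list of rows, each a list of 3 entries, a list of its own where there are three numbers: the shift along the world's x, y, z in m, then the turn, a rotation vector about the world's x, y, z in degrees, then the finger opening in m, from 0 to 0.0854. A call has 1 to 10 rows; each row shifts and turns the pose as measured when the row begins; what a row does not reach is not made up. A row lasts 1/10 s, in which the tool goes at most 50 mm and 8.59 degrees, less where a joint would pass 70% of its speed; a pose out of reach is approached as far as the arm can. A call with a gripper value outside its range is refused whole. The fingers move at their own pace and stop on an object; the grip force is fixed at half the most. Time passes only in rows, so rows that do not move let the fingers close. It gives the time, the measured TCP pose, the force and the opening at its end, in the units of the state.
- arm.get_state(): the state, without advancing time (a new reading comes with each control period).
- arm.snapshot(name): name is "scene" or "side" or "wrist"; returns the picture (420x560x3 uint8, red, green, blue); there is no depth.
- arm.camera_params(name): a dict with "camera_matrix" (3x3 intrinsics, pixels), "k1" (the pictures are not rectified: a ray, as slopes to the right and down, at radius r is drawn at 1 + k1 r^2 times it, then the intrinsics apply), "world_from_camera" (4x4, takes a point from camera to world coordinates). Camera axes: x right, y down, z forward; pixel columns grow to the right and rows downward; lengths in mm; the calibration is good to about 2 mm. A picture is of the moment at which its call begins: read the wrist's pose just before it. camera_params takes no time and is no camera call; for the wrist camera it gives the pose at the moment of the call.
- arm.sign_off(): hands the job in, once; it reports no verdict.
Trained networks look in the newest picture that a camera, given by its name, has taken for a name from the list of things; names that differ only in an ending like _2 or _b are one class to them, and where a whole thing is asked for, a point or a joint stands for the part that bears it (a point fixed in the world has none). Each returns a list of dicts, best first, with "confidence" (0 to 1); they miss things now and then, are a little off and sometimes report something else, mostly with a low value. They report only what shows in the picture. A call takes as long as a camera call. They do not tell look-alikes from the thing itself.
- arm.cut_out(camera, target): "pixels" (420x560 bool, what is visible of it).
- arm.tip_of(camera, target): "at" ([x, y, z] in mm, in world coordinates, good to about 4 mm: a listed point, or the origin of a listed thing).
The state is a dict: "t": time; "joint_positions": joint angles; "qd": joint speeds; "effort": joint torques, N m; "tool_pos": TCP position; "tool_rot": TCP orientation; "contact_force": force on the tool from outside, world axes, zero at the start; "ft_torque": the same for the moment, N m; "opening": opening from 0.0 (shut) to 1.0 (fully open).
Only numpy, scipy, OpenCV 4.12 (cv2) and the standard library are available. Lean on these libraries where they do the work, as an engineer would, in place of code of your own. Each camera call takes 0.05 s, during which the arm holds its last target.

## Task

Weigh out a portion on the kitchen scale: lay the small round frozen rolls in its steel pan one at a time, letting the pointer settle after each, until the pointer stands between the two prongs of the bracket on the dial, neither short of them nor past them. Use only these small round rolls, and leave any that you do not need where it lies. Do not lean on the pan.

Things in the scene. Friction and masses are not known exactly. Their poses are not given: they have to be found in the camera images.
- roll_a: One of three alike small round frozen rolls on the table: pale, plain, rigid, 60 mm across (straight-sided 17 to 27 mm up, 44 mm at the foot), 46 mm high, domed, about 60 g. Origin: centre of its flat underside, z up. Bigger seeded (84 mm round) or oblong (130 mm) bread is not wanted.
- roll_b: One of three alike small round frozen rolls on the table: pale, plain, rigid, 60 mm across (straight-sided 17 to 27 mm up, 44 mm at the foot), 46 mm high, domed, about 60 g. Origin: centre of its flat underside, z up. Bigger seeded (84 mm round) or oblong (130 mm) bread is not wanted.
- roll_c: One of three alike small round frozen rolls on the table: pale, plain, rigid, 60 mm across (straight-sided 17 to 27 mm up, 44 mm at the foot), 46 mm high, domed, about 60 g. Origin: centre of its flat underside, z up. Bigger seeded (84 mm round) or oblong (130 mm) bread is not wanted.
- pan: Scale pan, a steel tray: inside 182 mm along x, 262 mm along y, wall 4 mm, rim 14 mm above the floor. Origin: middle of the floor's top face, 89 mm over the table when empty. x points to the dial (no higher than 110 mm), z up. Sinks 4 mm per roll on a soft spring (0.15 N/mm, 20 mm at most), settles within 1 s. Three rolls fit side by side along y, 80 mm apart.
- pointer_tip (a point): Tip of the black pointer on the scale's round white dial (166 mm across, facing up, tipped 0.25 rad to the pan's +x, 185 mm from the pan's middle along its x). It goes round at 64 mm radius, clockwise from above, 0.45 rad (29 mm of arc) per roll; with an empty pan it points along the pan's +y.
- bracket_mid (a point): Middle of the target bracket: a dark steel arc on the dial's edge with two prongs pointing inwards, 0.34 rad (22 mm) either side of this point, which lies at the pointer tip's radius and height. It is set beforehand and stays put; two or three rolls bring the pointer between the prongs.
There are look-alikes about, which are no part of the job. What is shaped like the roll_c but pink or yellow is not meant.

How it is judged:
By the outcome, as a careful person would: the job done as asked, in the order asked, and still so for the second after the job is handed in, with the robot touching nothing.
It also fails if it takes over 72 s, if anything falls off the work surface, if the arm or the gripper's body presses on something with over 40 N, if the wrist force passes 120 N, or if a joint passes its speed limit or range.

## Working session

There is one attempt and no reset: what is moved stays moved. The work goes in short steps, Python scripts to look and compute and a shell command to move; the robot and the scene stay as the last step left them, time stands still between calls to the robot, and variables do not carry over. Pictures are saved under pics/ and viewed, and the job is handed in when it is done.

```bash
mkdir -p pics
python3 - <<'E'
from bench import arm
import cv2
s=arm.get_state();print(s)
for n in("scene","side"):
    im=arm.snapshot(n);cv2.imwrite(f"pics/{n}0.png",im[:,:,::-1])
    for t in ("roll_a","pan","pointer_tip","bracket_mid"):
        print(n,t,[( [round(v) for v in d["at"]],round(d["confidence"],2)) for d in arm.tip_of(n,t)])
E
```

```text
{'t': 0.0, 'joint_positions': array([ 1.19437694,  0.43522205,  0.02497937,  1.57411098, -0.01158364,
        1.13398793, -0.07510285]), 'qd': array([ 0.00045645,  0.00061856,  0.00227308, -0.00182197,  0.00152536,
       -0.00124765, -0.00040483]), 'effort': array([ 1.19139313e-04, -6.70474362e+01,  1.02535252e+00, -3.16218495e+01,
        1.57016428e-02,  1.23530420e-02,  2.72431140e-05]), 'tool_pos': array([ 168.80507147, -601.24373391,  230.5212566 ]), 'tool_rot': array([ 7.96975751e-01, -6.04010782e-01, -6.76440701e-04, -4.11556782e-04]), 'contact_force': array([ 0.95221737, -0.27421531, -0.43310325]), 'ft_torque': array([ 0.08241408, -0.02955992,  0.00680651]), 'opening': 0.9957283868561504}
scene roll_a [([442, -193, 1], 0.72), ([342, -255, 0], 0.71), ([464, -322, 1], 0.59)]
scene pan [([482, 112, 90], 0.55)]
scene pointer_tip [([684, 149, 79], 0.5)]
scene bracket_mid [([734, 102, 62], 0.45)]
side roll_a [([443, -191, 0], 0.92), ([350, -105, -3], 0.9), ([342, -255, 0], 0.87), ([460, -317, -2], 0.69), ([615, -144, 2], 0.69)]
side pan [([484, 111, 90], 0.78), ([615, -145, 3], 0.56)]
side pointer_tip []
side bracket_mid [([735, 103, 60], 0.46)]
```

View pics/scene0.png

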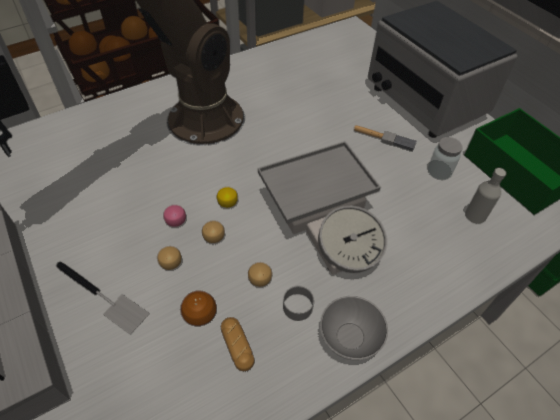

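View pics/side0.png

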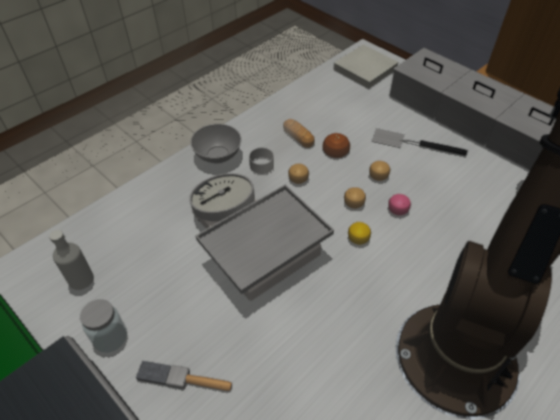

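```bash
cat > h.py <<'E'
from bench import arm
import numpy as np, cv2
def proj(cam,P,cp=None):
    cp=cp or arm.camera_params(cam); M=np.linalg.inv(np.array(cp["world_from_camera"]))
    p=M[:3,:3]@np.array(P,float)+M[:3,3]; s=p[:2]/p[2]; s=s*(1+cp["k1"]*(s@s))
    K=np.array(cp["camera_matrix"]); return K[:2,:2]@s+K[:2,2]
def back(cam,px,z,cp=None):
    cp=cp or arm.camera_params(cam); W=np.array(cp["world_from_camera"]);K=np.array(cp["camera_matrix"])
    d=np.linalg.inv(K[:2,:2])@(np.array(px,float)-K[:2,2]); s=d.copy()
    for _ in range(30): s=d/(1+cp["k1"]*(s@s))
    r=W[:3,:3]@np.array([s[0],s[1],1]); o=W[:3,3]; return o+r*(z-o[2])/r[2]
E
python3 - <<'E'
from h import *
for P in ([442,-193,0],[342,-255,0],[462,-320,0],[350,-105,0],[615,-144,0],[483,112,90],[684,149,79],[734,102,62]):
    print(P,proj("scene",P).round(),proj("side",P).round())
for c in("scene","side"):print(np.array(arm.camera_params(c)["world_from_camera"]).round(2))
E
```

```text
[442, -193, 0] [212. 237.] [355. 201.]
[342, -255, 0] [175. 221.] [398. 208.]
[462, -320, 0] [171. 264.] [378. 174.]
[350, -105, 0] [226. 201.] [361. 238.]
[615, -144, 0] [261. 278.] [298. 179.]
[483, 112, 90] [319. 181.] [264. 235.]
[684, 149, 79] [376. 230.] [199. 202.]
[734, 102, 62] [373. 256.] [202. 187.]
[[ 5.20000e-01  6.80000e-01 -5.20000e-01  1.11423e+03]
 [ 8.50000e-01 -4.00000e-01  3.30000e-01 -4.15720e+02]
 [ 2.00000e-02 -6.10000e-01 -7.90000e-01  9.79930e+02]
 [ 0.00000e+00  0.00000e+00  0.00000e+00  1.00000e+00]]
[[-7.10000e-01 -5.40000e-01  4.60000e-01 -7.78400e+01]
 [-7.10000e-01  5.40000e-01 -4.60000e-01  6.00540e+02]
 [-0.00000e+00 -6.50000e-01 -7.60000e-01  1.05528e+03]
 [ 0.00000e+00  0.00000e+00  0.00000e+00  1.00000e+00]]
```

The scene view shows candidates shaped like small rolls. Pale ones are at (213,231), (169,258) and (260,274). The pink one at (175,215) and the yellow one at (228,197) are look-alikes. The seeded bun (198,307) and oblong bread (237,343) are too big. I'll enlarge to confirm.

Run:
```python
import cv2,numpy as np
a=cv2.imread("pics/scene0.png")
b=cv2.resize(a[180:370,140:300],None,fx=3,fy=3,interpolation=cv2.INTER_CUBIC)[:570]
cv2.imwrite("pics/c1.png",b)
s=cv2.imread("pics/side0.png")
d=np.hstack([cv2.resize(a[195:285,305:400],(380,360),interpolation=cv2.INTER_CUBIC),cv2.resize(s[165:255,180:275],(380,360),interpolation=cv2.INTER_CUBIC)])
cv2.imwrite("pics/c2.png",d)
from h import *
for z,uv in ((22,(213,231)),(22,(169,257)),(22,(260,273))): print(uv,back("scene",uv,z).round(1))
for uv in ((355,197),(380,170),(298,173)): print(uv,back("side",uv,22).round(1))
for c,u in (("scene",((258,180),(292,222),(379,184),(346,146))),("side",((198,239),(246,290),(332,232),(286,190)))):
  print(c,[back(c,p,103).round() for p in u])
```

```text
(213, 231) [ 440.5 -187.1   22. ]
(169, 257) [ 456.7 -317.9   22. ]
(260, 273) [ 613.3 -144.8   22. ]
(355, 197) [ 441.2 -187.9   22. ]
(380, 170) [ 457.1 -317.9   22. ]
(298, 173) [ 615.3 -144.6   22. ]
scene [array([409., -32., 103.]), array([571., -29., 103.]), array([582., 235., 103.]), array([422., 246., 103.])]
side [array([577., 235., 103.]), array([395., 249., 103.]), array([368.,  -2., 103.]), array([541., -21., 103.])]
```

View pics/c1.png

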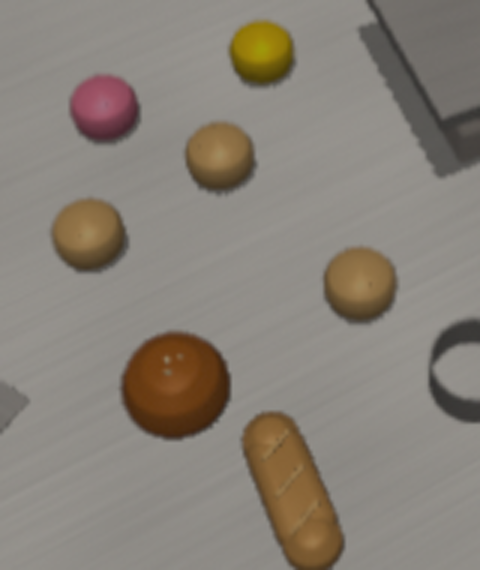

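View pics/c2.png

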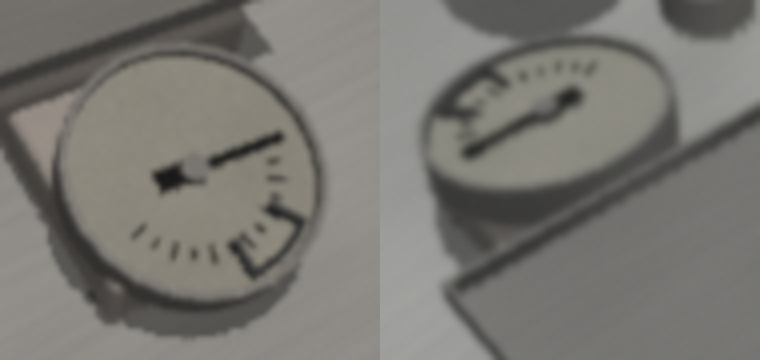

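The crop confirms three plain pale rolls. The bracket sits roughly at 3 o'clock on the dial. Next I'll refine the pan pose and bracket geometry with masks.

Run:
```python
from h import *
from scipy.optimize import least_squares
ob={}
for n in("scene","side"):
    im=arm.snapshot(n)
    for t in("pan","pointer_tip","roll_a"):
        for i,d in enumerate(arm.cut_out(n,t)):
            m=d["pixels"].astype(np.uint8)
            if d["confidence"]<.3: continue
            c=max(cv2.findContours(m,0,2)[0],key=cv2.contourArea)
            print(n,t,round(d["confidence"],2),m.sum(),cv2.minAreaRect(c)[0],m[:].nonzero()[1].mean().round(1),m.nonzero()[0].mean().round(1))
            if t=="pan" and i==0:
                ap=cv2.approxPolyDP(cv2.convexHull(c),6,True)[:,0]; print(ap.tolist()); 
                cv2.imwrite(f"pics/m_{n}.png",np.where(m[...,None]>0,im[:,:,::-1],im[:,:,::-1]//3))
```

```text
scene pan 0.89 5679 (319.5500183105469, 179.64999389648438) 317.4 180.8
[[380, 187], [289, 221], [259, 171], [345, 143]]
scene pointer_tip 0.43 159 (360.1470642089844, 234.58828735351562) 357.0 234.8
scene roll_a 0.89 382 (174.10000610351562, 215.20001220703125) 174.1 215.3
scene roll_a 0.88 456 (168.70001220703125, 257.4000244140625) 168.9 257.5
scene roll_a 0.81 449 (212.75003051757812, 230.75003051757812) 212.6 230.9
scene roll_a 0.78 385 (226.50003051757812, 196.50001525878906) 226.6 196.6
side pan 0.97 7813 (264.4230651855469, 233.88462829589844) 263.5 236.8
[[284, 184], [333, 233], [241, 292], [196, 235]]
side roll_a 0.92 379 (379.5, 170.5) 379.4 170.1
side roll_a 0.89 384 (399.0, 204.0) 398.9 203.8
side roll_a 0.77 345 (297.9000244140625, 172.7000274658203) 298.0 173.0
side roll_a 0.66 406 (359.0, 232.5) 358.7 232.7
side roll_a 0.56 401 (354.5, 197.0) 354.2 197.3
```

Run:
```python
from h import *
from scipy.optimize import minimize
M={};CP={}
for n in("scene","side"):
    CP[n]=arm.camera_params(n);arm.snapshot(n);M[n]=arm.cut_out(n,"pan")[0]["pixels"].astype(np.uint8)
def sil(n,p):
    x,y,a=p[0],p[1],p[2]/100;dz=p[3] if len(p)>3 else 0
    P=[]
    for u in(-95,95):
        for v in(-135,135):
            for z in(85,103):
                P.append(proj(n,[x+u*np.cos(a)-v*np.sin(a),y+u*np.sin(a)+v*np.cos(a),z+dz],CP[n]))
    h=cv2.convexHull((np.array(P)*16).astype(np.float32).round().astype(np.int32))
    m=np.zeros((420,560),np.uint8);cv2.fillConvexPoly(m,h,1,shift=4);return m
def cost(p):
    c=0
    for n in M:
        m=sil(n,p); c+=1-(m&M[n]).sum()/(m|M[n]).sum()
    return c
for p0 in([483,112,-9],[483,112,-9,0]):
    k=len(p0);S=np.array([p0]+[[p0[j]+(8 if j==i else 0) for j in range(k)] for i in range(k)])
    r=minimize(cost,p0,method="Nelder-Mead",options=dict(initial_simplex=S,xatol=.1,fatol=1e-4));print(r.x.round(1),r.fun)
p=r.x
for n in M:
    im=arm.snapshot(n)[:,:,::-1].copy();cs=cv2.findContours(sil(n,p),0,2)[0];cv2.drawContours(im,cs,-1,(0,255,0),1);cv2.imwrite(f"pics/f_{n}.png",im)
a=cv2.imread("pics/f_scene.png")[130:290,240:410];b=cv2.imread("pics/f_side.png")[160:320,170:340]
cv2.imwrite("pics/f.png",cv2.resize(np.hstack([a,b]),(800,376)))
```

```text
[482.2 110.6 -12. ] 0.06160160210579524
[481.7 110.  -12.7   0.9] 0.06354640329969308
```

View pics/f.png

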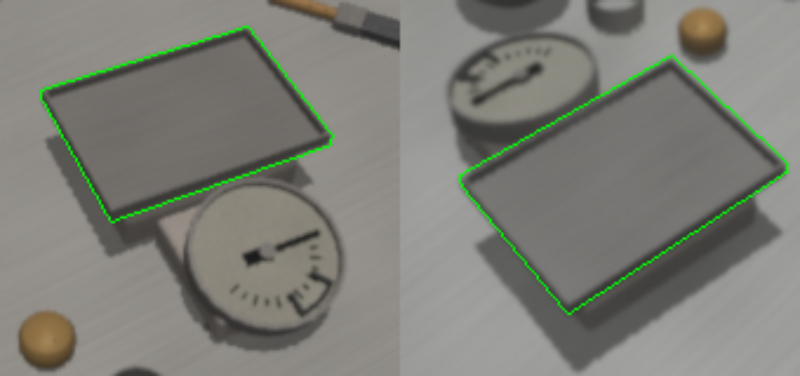

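The fit is good: pan at (482,110.5), yaw −0.12 rad. The slots are (491.5,190), (482,110.5) and (472.5,31). The bracket is estimated at about 1.25 rad, so its window is roughly 0.91 to 1.59. Two rolls (0.90) would be borderline and three (1.35) should be inside. I'll go to the first roll, at (441,−187.5), turning the jaws onto the pan's x.

```bash
python3 -m handwheel '[[[0.027,0.041,0],[0,0,6.7],0.085],[[0.027,0.041,0],[0,0,6.7],0.085],[[0.027,0.041,0],[0,0,6.7],0.085],[[0.027,0.041,0],[0,0,6.7],0.085],[[0.027,0.041,0],[0,0,6.7],0.085],[[0.027,0.041,0],[0,0,6.7],0.085],[[0.027,0.041,0],[0,0,6.7],0.085],[[0.027,0.041,0],[0,0,6.7],0.085],[[0.027,0.041,0],[0,0,6.7],0.085],[[0.027,0.041,0],[0,0,6.7],0.085]]'
cat > s.py <<'E'
from h import *
import sys
from scipy.spatial.transform import Rotation as R
s=arm.get_state();p=s["tool_pos"];r=R.from_quat(s["tool_rot"]).as_matrix()
print("t",round(s["t"],2),"pos",p.round(1),"jawdeg",np.degrees(np.arctan2(r[1,0],r[0,0])).round(1),"z",r[:,2].round(3),"F",s["contact_force"].round(1),"op",round(s["opening"]*85.4,1),"j",s["joint_positions"].round(2))
if len(sys.argv)>3: print("to go",(np.array(sys.argv[1:4],float)-p).round(1))
E
python3 s.py 441 -187.5 3
```

```text
t: 2.2
tool_pos: [437.1, -187.0, 232.7]
tool_rot: [0.999, -0.048, 0.004, 0.004]
contact_force: [1.2, -1.4, -0.2]
opening: 0.996
t 2.2 pos [ 437.1 -187.   232.7] jawdeg -5.6 z [ 0.007 -0.008 -1.   ] F [ 1.2 -1.4 -0.2] op 85.0 j [ 0.66  0.22 -0.44  1.9   0.12  1.03  0.07]
to go [   3.9   -0.5 -229.7]
```

```bash
python3 -m handwheel '[[[0.004,0,-0.03],[0,0,-1.4],0.085],[[0,0,-0.03],[0,0,0],0.085],[[0,0,-0.03],[0,0,0],0.085],[[0,0,-0.02],[0,0,0],0.085],[[0,0,0],[0,0,0],0.085]]'
python3 - <<'E'
from h import *
s=arm.get_state();cp=arm.camera_params("wrist");im=arm.snapshot("wrist");cv2.imwrite("pics/w1.png",im[:,:,::-1])
print([d["at"].round(1) if hasattr(d["at"],"round") else d["at"] for d in arm.tip_of("wrist","roll_a")])
print(proj("wrist",[441,-187.5,27],cp))
E
python3 s.py 441 -187.5 3
```

```text
t: 2.7
tool_pos: [447.9, -178.1, 122.1]
tool_rot: [0.999, -0.052, 0.008, 0.003]
contact_force: [-0.8, -0.0, 0.1]
opening: 0.996
[[458.6, -318.1, 2.1], [356.2, -102.1, -0.4], [442.9, -185.1, 0.1], [337.7, -250.9, -4.0], [611.1, -150.5, 2.5]]
[269.8115211  225.61174368]
t 2.8 pos [ 449.3 -178.6  124.4] jawdeg -5.9 z [ 0.019 -0.008 -1.   ] F [-0.3 -0.1  0.4] op 84.5 j [ 0.6   0.36 -0.42  2.03  0.22  0.77 -0.05]
to go [  -8.3   -8.9 -121.4]
```

View pics/w1.png

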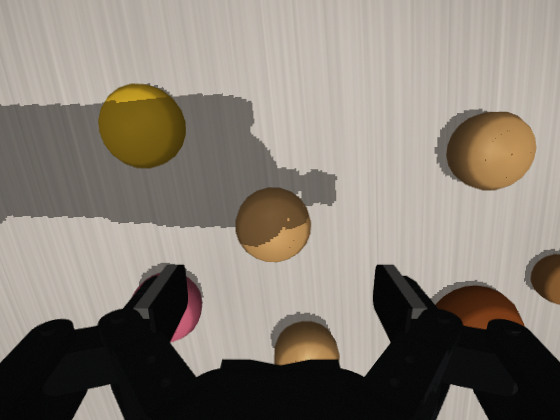

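The wrist view shows the pale roll at (273,225), matching the prediction of (270,226). The arm drifted about 12 mm off it during the descent, so I'll correct and go down in stages.

```bash
python3 -m handwheel '[[[-0.008,-0.0085,0],[0.4,1.1,-1],0.085],[[0,0,-0.02],[0,0,0],0.085],[[0,0,-0.02],[0,0,0],0.085],[[0,0,-0.02],[0,0,0],0.085],[[0,0,0],[0,0,0],0.085]]'; python3 s.py 441.5 -187 3
```

```text
t: 3.3
tool_pos: [443.9, -193.5, 69.9]
tool_rot: [0.998, -0.065, 0.004, 0.003]
contact_force: [-0.4, -0.4, -0.1]
opening: 0.991
t 3.3 pos [ 443.9 -193.5   69.9] jawdeg -7.4 z [ 0.007 -0.007 -1.   ] F [-0.4 -0.4 -0.1] op 84.7 j [ 0.59  0.45 -0.38  2.07  0.27  0.66 -0.1 ]
to go [ -2.4   6.5 -66.9]
```

```bash
python3 -m handwheel '[[[-0.0025,0.0065,0],[0.4,0.4,0],0.085],[[0,0,0],[0,0,0],0.085]]'; python3 s.py 441.5 -187 3;  python3 s.py 441.5 -187 3
```

```text
t: 3.5
tool_pos: [442.0, -187.9, 72.2]
tool_rot: [0.998, -0.066, 0.0, 0.0]
contact_force: [0.1, -0.3, -0.2]
opening: 0.995
t 3.5 pos [ 442.  -187.9   72.2] jawdeg -7.6 z [ 0.001 -0.001 -1.   ] F [ 0.1 -0.3 -0.2] op 85.0 j [ 0.59  0.44 -0.38  2.07  0.26  0.67 -0.1 ]
to go [ -0.5   0.9 -69.2]
t 3.5 pos [ 442.  -187.9   72.2] jawdeg -7.6 z [ 0.001 -0.001 -1.   ] F [ 0.1 -0.3 -0.2] op 85.0 j [ 0.59  0.44 -0.38  2.07  0.26  0.67 -0.1 ]
to go [ -0.5   0.9 -69.2]
```

```bash
python3 -m handwheel '[[[0,0.001,-0.015],[0,0,0],0.085],[[0,0,-0.015],[0,0,0],0.085],[[0,0,-0.015],[0,0,0],0.085],[[0,0,-0.01],[0,0,0],0.085],[[0,0,0],[0,0,0],0.085]]'; python3 s.py 441.5 -187 3
```

```text
t: 4.0
tool_pos: [446.2, -188.9, 21.9]
tool_rot: [0.998, -0.067, 0.005, 0.002]
contact_force: [-0.1, -0.2, 1.1]
opening: 0.992
t 4.0 pos [ 446.2 -188.9   21.9] jawdeg -7.7 z [ 0.01  -0.005 -1.   ] F [-0.1 -0.2  1.1] op 84.7 j [ 0.54  0.53 -0.33  2.11  0.33  0.54 -0.16]
to go [ -4.7   1.9 -18.9]
```

```bash
python3 -m handwheel '[[[-0.0045,0.002,-0.01],[0.3,0.6,0],0.085],[[0,0,-0.007],[0,0,0],0.085],[[0,0,0],[0,0,0],0.085]]'; python3 s.py 441.5 -187 3
```

```text
t: 4.3
tool_pos: [442.4, -187.2, 5.3]
tool_rot: [0.998, -0.067, 0.001, -0.0]
contact_force: [-0.8, 0.2, -0.3]
opening: 0.993
t 4.3 pos [ 442.4 -187.2    5.3] jawdeg -7.7 z [ 0.001 -0.    -1.   ] F [-0.8  0.2 -0.3] op 84.8 j [ 0.53  0.56 -0.32  2.12  0.34  0.51 -0.18]
to go [-0.9  0.2 -2.3]
```

```bash
python3 -m handwheel '[[[-0.001,0,-0.003],[0,0,0],0.085],[[0,0,0],[0,0,0],0.04],[[0,0,0],[0,0,0],0.04],[[0,0,0],[0,0,0],0.04],[[0,0,0],[0,0,0],0.04],[[0,0,0],[0,0,0],0.04]]'; python3 s.py 441.5 -187 3
```

```text
t: 4.9
tool_pos: [441.8, -187.3, 3.4]
tool_rot: [0.998, -0.067, 0.001, 0.0]
contact_force: [1.3, 0.3, -0.9]
opening: 0.677
t 4.9 pos [ 441.8 -187.3    3.4] jawdeg -7.7 z [ 0.002 -0.001 -1.   ] F [ 1.3  0.3 -0.9] op 57.8 j [ 0.53  0.56 -0.31  2.12  0.34  0.51 -0.18]
to go [-0.3  0.3 -0.4]
```

```bash
python3 -m handwheel '[[[0,0,0.015],[0,0,0],0.04],[[0,0,0.03],[0,0,0],0.04],[[0,0,0.04],[0,0,0],0.04],[[0,0,0.04],[0,0,0],0.04],[[0,0,0.04],[0,0,0],0.04],[[0,0.02,0.03],[0,0,0],0.04],[[0.005,0.03,0],[0,0,0],0.04]]'; python3 s.py 491.5 190 200
```

```text
t: 5.6
tool_pos: [444.0, -138.8, 204.9]
tool_rot: [0.998, -0.07, -0.001, -0.0]
contact_force: [0.2, -0.2, -0.2]
opening: 0.676
t 5.6 pos [ 444.  -138.8  204.9] jawdeg -8.0 z [-0.001  0.    -1.   ] F [ 0.2 -0.2 -0.2] op 57.8 j [ 0.59  0.25 -0.47  1.95  0.13  0.98 -0.09]
to go [ 47.5 328.8  -4.9]
```

Run:
```python
from h import *
im=arm.snapshot("wrist");cv2.imwrite("pics/w2.png",im[:,:,::-1])
```

```text
(no output)
```

View pics/w2.png

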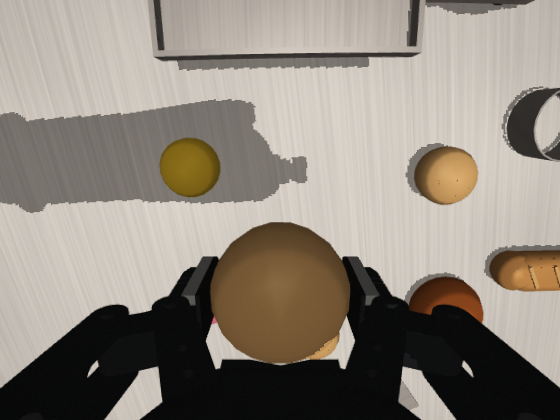

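The roll is held, centred at (280,292), and the jaws line up with the pan edge. Now I'll carry it to the +80 slot.

```bash
python3 -m handwheel '[[[0.005,0.036,0],[0,0,0],0.04],[[0.005,0.036,0],[0,0,0],0.04],[[0.005,0.036,0],[0,0,0],0.04],[[0.005,0.036,0],[0,0,0],0.04],[[0.005,0.036,0],[0,0,0],0.04],[[0.005,0.036,0],[0,0,0],0.04],[[0.005,0.036,0],[0,0,0],0.04],[[0.005,0.036,0],[0,0,0],0.04],[[0.005,0.03,0],[0,0,0],0.04],[[0,0,0],[0,0,0],0.04]]'; python3 s.py 491.5 190 94
```

```text
t: 6.65
tool_pos: [487.1, 198.1, 202.4]
tool_rot: [0.998, -0.067, -0.001, -0.001]
contact_force: [-0.1, -0.2, -0.7]
opening: 0.675
t 6.65 pos [487.1 198.1 202.4] jawdeg -7.7 z [-0.003  0.003 -1.   ] F [-0.1 -0.2 -0.7] op 57.7 j [-0.02  0.37 -0.61  1.81  0.24  1.03 -0.85]
to go [   4.4   -8.1 -108.4]
```

```bash
python3 -m handwheel '[[[0.004,-0.008,-0.02],[0,0,0],0.04],[[0,0,-0.02],[0,0,0],0.04],[[0,0,-0.02],[0,0,0],0.04],[[0,0,-0.015],[0,0,0],0.04],[[0,0,0],[0,0,0],0.04]]'; python3 s.py 491.5 190 94
```

```text
t: 7.15
tool_pos: [490.2, 188.4, 123.7]
tool_rot: [0.998, -0.066, -0.002, -0.001]
contact_force: [-0.9, -0.0, -0.9]
opening: 0.678
t 7.15 pos [490.2 188.4 123.7] jawdeg -7.5 z [-0.004  0.002 -1.   ] F [-0.9 -0.  -0.9] op 57.9 j [-0.04  0.46 -0.57  1.91  0.31  0.87 -0.9 ]
to go [  1.3   1.6 -29.7]
```

```bash
python3 -m handwheel '[[[0.001,0.001,-0.012],[0,0,0],0.04],[[0,0,-0.01],[0,0,0],0.04],[[0,0,-0.004],[0,0,0],0.04],[[0,0,0],[0,0,0],0.04]]'; python3 s.py 491.5 190 94
```

```text
t: 7.55
tool_pos: [491.9, 188.5, 96.6]
tool_rot: [0.998, -0.066, -0.002, -0.001]
contact_force: [0.0, 0.5, -0.1]
opening: 0.678
t 7.55 pos [491.9 188.5  96.6] jawdeg -7.6 z [-0.003  0.002 -1.   ] F [ 0.   0.5 -0.1] op 57.9 j [-0.06  0.5  -0.55  1.93  0.35  0.81 -0.93]
to go [-0.4  1.5 -2.6]
```

```bash
python3 -m handwheel '[[[0,0.001,-0.003],[0,0,0],0.04],[[0,0,0],[0,0,0],0.04],[[0,0,0],[0,0,0],0.08],[[0,0,0],[0,0,0],0.08],[[0,0,0],[0,0,0],0.08],[[0,0,0],[0,0,0],0.08]]'; python3 s.py 491.5 190 94
```

```text
t: 8.15
tool_pos: [493.0, 190.4, 95.0]
tool_rot: [0.998, -0.066, -0.0, -0.001]
contact_force: [-0.1, -0.6, 0.2]
opening: 0.935
t 8.15 pos [493.  190.4  95. ] jawdeg -7.6 z [-0.     0.003 -1.   ] F [-0.1 -0.6  0.2] op 79.9 j [-0.07  0.5  -0.55  1.93  0.35  0.8  -0.93]
to go [-1.5 -0.4 -1. ]
```

Released. I'll lift straight up and head toward the second roll at (614,−145), pausing to look.

```bash
python3 -m handwheel '[[[0,0,0.015],[0,0,0],0.08],[[0,0,0.03],[0,0,0],0.08],[[0,0,0.03],[0,0,0],0.08],[[0,0,0.03],[0,0,0],0.085],[[0.01,-0.035,0],[0,0,0],0.085],[[0.013,-0.037,0],[0,0,0],0.085],[[0.013,-0.037,0],[0,0,0],0.085],[[0.013,-0.037,0],[0,0,0],0.085],[[0.013,-0.037,0],[0,0,0],0.085],[[0.013,-0.037,0],[0,0,0],0.085]]'; python3 s.py 614 -145 3
python3 - <<'E'
from h import *
im=arm.snapshot("side");cv2.imwrite("pics/s1.png",im[:,:,::-1])
im=arm.snapshot("scene");cv2.imwrite("pics/sc1.png",im[:,:,::-1])
cv2.imwrite("pics/s1c.png",np.hstack([cv2.resize(cv2.imread("pics/s1.png")[160:310,170:340],(400,353)),cv2.resize(cv2.imread("pics/sc1.png")[130:280,240:410],(400,353))]))
E
```

```text
t: 9.15
tool_pos: [567.4, -29.8, 207.2]
tool_rot: [0.998, -0.059, 0.002, -0.003]
contact_force: [1.3, 0.6, 0.2]
opening: 0.998
t 9.15 pos [567.4 -29.8 207.2] jawdeg -6.8 z [ 0.003  0.006 -1.   ] F [1.3 0.6 0.2] op 85.2 j [ 0.35  0.42 -0.54  1.72  0.23  1.07 -0.38]
to go [  46.6 -115.2 -204.2]
```

View pics/s1c.png

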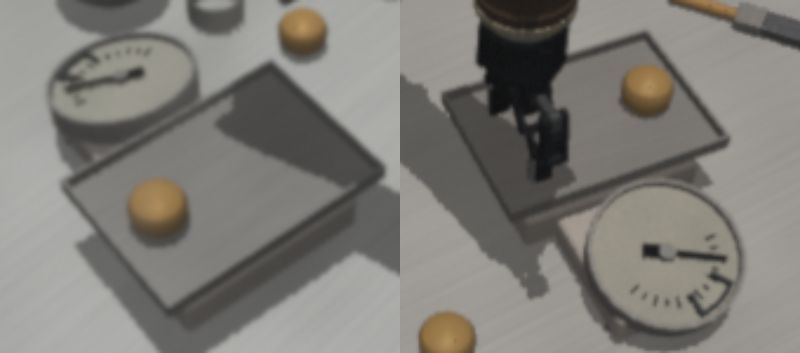

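Roll one lies in the pan (side crop (157,207)), and the pointer has moved one step, just short of the first prong. On to roll two.

```bash
python3 -m handwheel '[[[0.012,-0.029,0],[0,0,0],0.085],[[0.012,-0.029,-0.02],[0,0,0],0.085],[[0.011,-0.029,-0.03],[0,0,0],0.085],[[0.011,-0.028,-0.03],[0,0,0],0.085],[[0,0,-0.03],[0,0,0],0.085],[[0,0,0],[0,0,0],0.085]]'; python3 s.py 614 -145 3
python3 - <<'E'
from h import *
cp=arm.camera_params("wrist");im=arm.snapshot("wrist");cv2.imwrite("pics/w3.png",im[:,:,::-1])
for d in arm.cut_out("wrist","roll_a"):
    m=d["pixels"];u,v=m.nonzero()[1].mean(),m.nonzero()[0].mean();print(round(d["confidence"],2),round(u),round(v),back("wrist",(u,v),24,cp).round(1))
E
```

```text
t: 9.85
tool_pos: [616.4, -154.2, 94.6]
tool_rot: [0.998, -0.064, 0.004, -0.002]
contact_force: [-0.4, -0.4, 0.2]
opening: 0.995
t 9.85 pos [ 616.4 -154.2   94.6] jawdeg -7.3 z [ 0.008  0.003 -1.   ] F [-0.4 -0.4  0.2] op 85.0 j [ 0.46  0.63 -0.45  1.67  0.33  0.91 -0.24]
to go [ -2.4   9.2 -91.6]
0.95 277 214 [ 616.2 -146.4   24. ]
0.81 5 347 [ 378.3 -231.5   24. ]
0.65 107 408 [ 446.1 -303.3   24. ]
```

```bash
python3 -m handwheel '[[[-0.0015,0.009,0],[-0.2,0.5,0],0.085],[[0,0,-0.02],[0,0,0],0.085],[[0,0,-0.02],[0,0,0],0.085],[[0,0,-0.015],[0,0,0],0.085],[[0,0,0],[0,0,0],0.085]]'; python3 s.py 615 -145.3 3
```

```text
t: 10.45
tool_pos: [623.3, -137.2, 53.2]
tool_rot: [0.998, -0.06, 0.009, 0.001]
contact_force: [-1.3, -0.2, -0.0]
opening: 0.995
t 10.45 pos [ 623.3 -137.2   53.2] jawdeg -6.9 z [ 0.018 -0.002 -1.   ] F [-1.3 -0.2 -0. ] op 85.0 j [ 0.42  0.67 -0.43  1.7   0.36  0.82 -0.3 ]
to go [ -8.3  -8.1 -50.2]
```

```bash
python3 -m handwheel '[[[-0.008,-0.008,0],[0,1,-0.6],0.085],[[0,0,0],[0,0,0],0.085]]'; python3 s.py 615 -145.3 3
```

```text
t: 10.65
tool_pos: [615.7, -144.6, 55.4]
tool_rot: [0.998, -0.065, 0.001, 0.001]
contact_force: [-0.2, -1.7, -0.1]
opening: 0.993
t 10.65 pos [ 615.7 -144.6   55.4] jawdeg -7.5 z [ 0.001 -0.003 -1.   ] F [-0.2 -1.7 -0.1] op 84.8 j [ 0.43  0.67 -0.43  1.7   0.36  0.85 -0.29]
to go [ -0.7  -0.7 -52.4]
```

```bash
python3 -m handwheel '[[[-0.002,-0.001,-0.014],[0,0.1,0],0.085],[[-0.002,-0.001,-0.014],[0,0.1,0],0.085],[[-0.001,0,-0.01],[0,0,0],0.085],[[0,0,0],[0,0,0],0.085]]'; python3 s.py 615 -145.3 3
```

```text
t: 11.05
tool_pos: [610.7, -147.7, 15.6]
tool_rot: [0.998, -0.066, -0.0, 0.002]
contact_force: [-0.4, -0.3, -0.8]
opening: 0.994
t 11.05 pos [ 610.7 -147.7   15.6] jawdeg -7.5 z [-0.    -0.003 -1.   ] F [-0.4 -0.3 -0.8] op 84.9 j [ 0.42  0.72 -0.41  1.73  0.39  0.77 -0.31]
to go [  4.3   2.4 -12.6]
```

```bash
python3 -m handwheel '[[[0.0043,0.0024,-0.005],[0,0,0],0.085],[[0,0,-0.005],[0,0,0],0.085],[[0,0,0],[0,0,0],0.085]]'; python3 s.py 615 -145.3 3
```

```text
t: 11.35
tool_pos: [615.3, -144.8, 4.1]
tool_rot: [0.998, -0.066, -0.0, 0.001]
contact_force: [-0.3, -0.8, -0.3]
opening: 0.994
t 11.35 pos [ 615.3 -144.8    4.1] jawdeg -7.5 z [-0.001 -0.003 -1.   ] F [-0.3 -0.8 -0.3] op 84.9 j [ 0.41  0.74 -0.4   1.73  0.39  0.76 -0.32]
to go [-0.3 -0.5 -1.1]
```

```bash
python3 -m handwheel '[[[0,0,-0.001],[0,0,0],0.04],[[0,0,0],[0,0,0],0.04],[[0,0,0],[0,0,0],0.04],[[0,0,0],[0,0,0],0.04],[[0,0,0],[0,0,0],0.04],[[0,0,0.015],[0,0,0],0.04],[[0,0,0.03],[0,0,0],0.04],[[0,0,0.04],[0,0,0],0.04],[[0,0,0.04],[0,0,0],0.04],[[0,0,0.04],[0,0,0],0.04]]'; python3 s.py 482 110.5 200
```

```text
t: 12.35
tool_pos: [611.0, -143.8, 172.3]
tool_rot: [0.998, -0.065, -0.005, 0.001]
contact_force: [0.3, -0.9, -0.7]
opening: 0.673
t 12.35 pos [ 611.  -143.8  172.3] jawdeg -7.5 z [-0.01 -0.   -1.  ] F [ 0.3 -0.9 -0.7] op 57.5 j [ 0.46  0.55 -0.48  1.6   0.28  1.08 -0.22]
to go [-129.   254.3   27.7]
```

```bash
python3 -m handwheel '[[[-0.016,0.030,0.015],[0,-0.6,0],0.04],[[-0.016,0.031,0.01],[0,0,0],0.04],[[-0.016,0.031,0],[0,0,0],0.04],[[-0.016,0.031,0],[0,0,0],0.04],[[-0.016,0.031,0],[0,0,0],0.04],[[-0.016,0.031,0],[0,0,0],0.04],[[-0.016,0.031,0],[0,0,0],0.04],[[-0.016,0.031,0],[0,0,0],0.04],[[0,0,0],[0,0,0],0.04]]'; python3 s.py 482 110.5 95
```

```text
t: 13.25
tool_pos: [480.5, 111.3, 217.2]
tool_rot: [0.998, -0.066, 0.013, 0.001]
contact_force: [-0.1, -0.1, -0.1]
opening: 0.679
t 13.25 pos [480.5 111.3 217.2] jawdeg -7.5 z [ 0.025 -0.003 -1.   ] F [-0.1 -0.1 -0.1] op 58.0 j [ 0.15  0.29 -0.61  1.89  0.21  1.01 -0.68]
to go [   1.5   -0.8 -122.2]
```

```bash
python3 -m handwheel '[[[0.001,-0.001,-0.02],[0,1.4,0],0.04],[[0,0,-0.02],[0,0,0],0.04],[[0,0,-0.02],[0,0,0],0.04],[[0,0,-0.02],[0,0,0],0.04],[[0,0,-0.01],[0,0,0],0.04],[[0,0,0],[0,0,0],0.04]]'; python3 s.py 482 110.5 90
```

```text
t: 13.85
tool_pos: [483.1, 110.8, 130.8]
tool_rot: [0.998, -0.064, 0.005, 0.002]
contact_force: [0.3, 0.3, -0.8]
opening: 0.677
t 13.85 pos [483.1 110.8 130.8] jawdeg -7.3 z [ 0.009 -0.004 -1.   ] F [ 0.3  0.3 -0.8] op 57.8 j [ 0.1   0.4  -0.57  1.98  0.3   0.84 -0.76]
to go [ -1.1  -0.3 -40.8]
```

```bash
python3 -m handwheel '[[[-0.001,0,-0.015],[0.2,0.5,0],0.04],[[0,0,-0.012],[0,0,0],0.04],[[0,0,-0.009],[0,0,0],0.04],[[0,0,0],[0,0,0],0.04]]'; python3 s.py 482 110.5 90
```

```text
t: 14.25
tool_pos: [483.5, 110.6, 94.0]
tool_rot: [0.998, -0.065, 0.001, -0.0]
contact_force: [-0.5, -0.5, -0.5]
opening: 0.677
t 14.25 pos [483.5 110.6  94. ] jawdeg -7.4 z [ 0.003 -0.    -1.   ] F [-0.5 -0.5 -0.5] op 57.8 j [ 0.08  0.46 -0.55  2.01  0.34  0.76 -0.79]
to go [-1.5 -0.1 -4. ]
```

```bash
python3 -m handwheel '[[[-0.001,0,-0.0035],[0,0,0],0.04],[[0,0,0],[0,0,0],0.04],[[0,0,0],[0,0,0],0.08],[[0,0,0],[0,0,0],0.08],[[0,0,0],[0,0,0],0.08],[[0,0,0],[0,0,0],0.08],[[0,0,0.015],[0,0,0],0.08],[[0,0,0.03],[0,0,0],0.08],[[0,0,0.03],[0,0,0],0.08],[[0,0,0.03],[0,0,0],0.085]]'; python3 -m handwheel '[[[0,-0.03,0.01],[0,0,0],0.085],[[-0.003,-0.036,0.01],[0,0,0],0.085],[[-0.003,-0.037,0],[0,0,0],0.085],[[-0.003,-0.037,0],[0,0,0],0.085],[[-0.003,-0.037,0],[0,0,0],0.085],[[-0.003,-0.037,0],[0,0,0],0.085],[[-0.002,-0.037,0],[0,0,0],0.085],[[-0.002,-0.037,0],[0,0,0],0.085],[[-0.002,-0.037,0],[0,0,0],0.085],[[0,0,0],[0,0,0],0.085]]'; python3 s.py 457 -318 3
python3 - <<'E'
from h import *
im=arm.snapshot("side");cv2.imwrite("pics/s2.png",im[:,:,::-1])
im=arm.snapshot("scene");cv2.imwrite("pics/sc2.png",im[:,:,::-1])
cv2.imwrite("pics/s2c.png",np.hstack([cv2.resize(cv2.imread("pics/s2.png")[160:310,170:340],(400,353)),cv2.resize(cv2.imread("pics/sc2.png")[195:285,305:400],(400,379),interpolation=cv2.INTER_CUBIC)[:353]]))
E
```

```text
t: 15.25
tool_pos: [480.2, 110.2, 196.3]
tool_rot: [0.998, -0.064, -0.002, 0.001]
contact_force: [1.0, -0.2, -0.5]
opening: 0.993
t: 16.25
tool_pos: [459.0, -224.8, 225.1]
tool_rot: [0.998, -0.062, 0.006, 0.0]
contact_force: [-0.7, -0.4, 0.4]
opening: 0.997
t 16.25 pos [ 459.  -224.8  225.1] jawdeg -7.1 z [ 0.011 -0.001 -1.   ] F [-0.7 -0.4  0.4] op 85.1 j [ 0.72  0.29 -0.46  1.83  0.15  1.04  0.08]
to go [  -2.   -93.2 -222.1]
```

View pics/s2c.png

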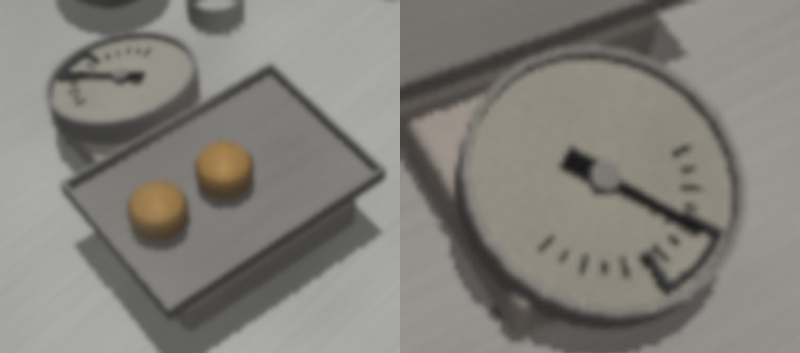

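Both rolls are in the pan, and the pointer now lies on the first prong (scene crop ~(700,225)). I'll rectify the dial plane to measure the angles.

Run:
```python
from h import *
psi=-0.12;ex=np.array([np.cos(psi),np.sin(psi),0]);ey=np.array([-np.sin(psi),np.cos(psi),0])
t=0.25; u=np.array([*(ex[:2]*np.cos(t)),-np.sin(t)]); v=ey
C=np.array([482,110.5,0])+185*ex+np.array([0,0,79.])
for n,f in (("scene","sc"),("side","s")):
    cp=arm.camera_params(n); outs=[]
    for k in ("0","1","2"):
        im=cv2.imread(f"pics/{'scene' if f=='sc' else 'side'}0.png" if k=="0" else f"pics/{f}{k}.png")
        N=260;mx=np.zeros((N,N),np.float32);my=mx.copy()
        for i in range(N):
            for j in range(N):
                a=(j-N/2)*0.75;b=(N/2-i)*.75
                p=proj(n,C+a*u+b*v,cp);mx[i,j],my[i,j]=p
        o=cv2.remap(im,mx,my,cv2.INTER_CUBIC);cv2.circle(o,(N//2,N//2),int(64/.75),(0,0,255),1);cv2.circle(o,(N//2,N//2),int(83/.75),(0,255,0),1);outs.append(o)
    cv2.imwrite(f"pics/rect_{f}.png",np.hstack(outs))
cv2.imwrite("pics/rect.png",np.vstack([cv2.imread("pics/rect_sc.png"),cv2.imread("pics/rect_s.png")]))
```

```text
(no output)
```

View pics/rect.png

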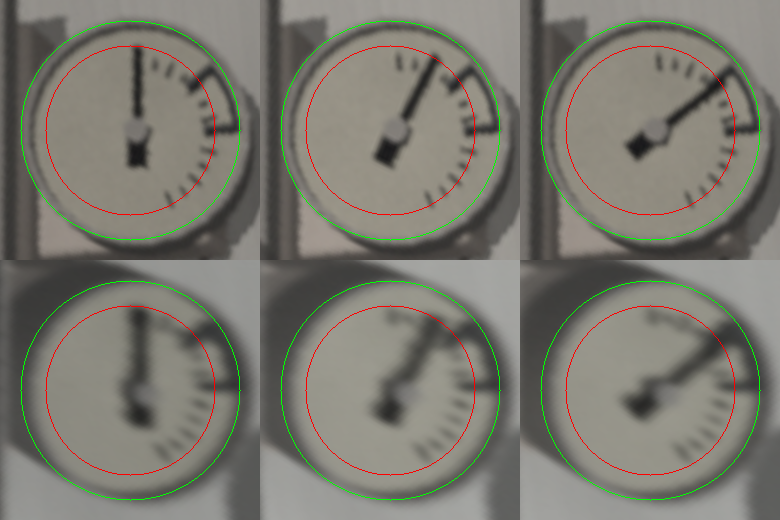

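Rectified (top row), the prongs stand at about 0.91 and 1.59 rad. The pointer was at 0.0 when empty and about 0.49 after one roll. It is now about 0.92, on the first prong and not clearly between them. A third roll takes it to about 1.37, well inside. Picking up roll three.

```bash
python3 -m handwheel '[[[0,-0.03,-0.02],[0,0.6,0],0.085],[[0,-0.032,-0.03],[0,0,0],0.085],[[-0.002,-0.03,-0.03],[0,0,0],0.085],[[0,0,-0.03],[0,0,0],0.085],[[0,0,-0.02],[0,0,0],0.085],[[0,0,0],[0,0,0],0.085]]'; python3 s.py 457 -318 3
python3 - <<'E'
from h import *
cp=arm.camera_params("wrist");im=arm.snapshot("wrist");cv2.imwrite("pics/w4.png",im[:,:,::-1])
for d in arm.cut_out("wrist","roll_a"):
    m=d["pixels"];u,v=m.nonzero()[1].mean(),m.nonzero()[0].mean();print(round(d["confidence"],2),round(u),round(v),back("wrist",(u,v),24,cp).round(1))
E
```

```text
t: 16.95
tool_pos: [462.9, -304.6, 93.8]
tool_rot: [0.999, -0.052, 0.004, -0.002]
contact_force: [0.0, 1.1, -0.4]
opening: 0.993
t 16.95 pos [ 462.9 -304.6   93.8] jawdeg -6.0 z [ 0.009  0.003 -1.   ] F [ 0.   1.1 -0.4] op 84.8 j [ 0.77  0.51 -0.39  1.88  0.25  0.8   0.15]
to go [ -5.9 -13.4 -90.8]
0.88 276 243 [ 459.6 -317.9   24. ]
0.68 94 170 [ 343.  -253.2   24. ]
```

View pics/w4.png

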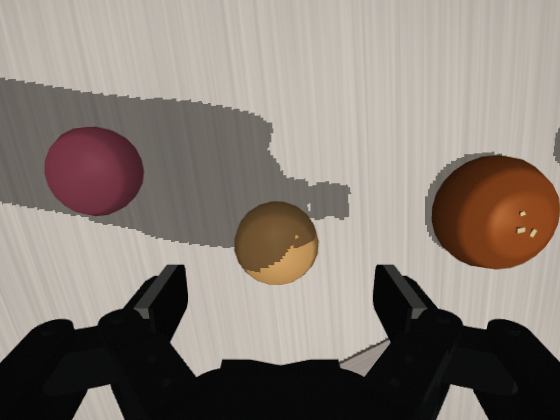

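The pale roll is under the gripper at (276,243), with the pink one at (93,170) and the seeded bun at (495,210) well clear.

```bash
python3 -m handwheel '[[[-0.005,-0.013,0],[-0.2,0.5,-1],0.085],[[0,0,-0.015],[0,0,0],0.085],[[0,0,-0.013],[0,0,0],0.085],[[0,0,0],[0,0,0],0.085]]'; python3 s.py 458 -318 3
```

```text
t: 17.45
tool_pos: [462.3, -319.2, 71.0]
tool_rot: [0.998, -0.06, 0.005, 0.003]
contact_force: [0.1, -0.2, 0.3]
opening: 0.992
t 17.45 pos [ 462.3 -319.2   71. ] jawdeg -6.9 z [ 0.009 -0.007 -1.   ] F [ 0.1 -0.2  0.3] op 84.8 j [ 0.77  0.54 -0.36  1.89  0.28  0.75  0.13]
to go [ -4.3   1.2 -68. ]
```

```bash
python3 -m handwheel '[[[-0.0045,0.001,-0.01],[0.4,0.5,-0.5],0.085],[[0,0,-0.014],[0,0,0],0.085],[[0,0,-0.012],[0,0,0],0.085],[[0,0,0],[0,0,0],0.085]]'; python3 s.py 458 -318 3
```

```text
t: 17.85
tool_pos: [457.1, -317.6, 31.6]
tool_rot: [0.998, -0.065, -0.001, -0.001]
contact_force: [-0.9, 0.7, 0.2]
opening: 0.992
t 17.85 pos [ 457.1 -317.6   31.6] jawdeg -7.4 z [-0.001  0.001 -1.   ] F [-0.9  0.7  0.2] op 84.7 j [ 0.76  0.6  -0.34  1.91  0.3   0.68  0.1 ]
to go [  0.9  -0.4 -28.6]
```

```bash
python3 -m handwheel '[[[0,0,-0.012],[0,0,0],0.085],[[0,0,-0.01],[0,0,0],0.085],[[0,0,0],[0,0,0],0.085]]'; python3 s.py 458 -318 3
```

```text
t: 18.15
tool_pos: [457.1, -317.3, 7.3]
tool_rot: [0.998, -0.065, -0.001, -0.001]
contact_force: [-0.1, -0.3, 0.4]
opening: 0.994
t 18.15 pos [ 457.1 -317.3    7.3] jawdeg -7.4 z [-0.001  0.002 -1.   ] F [-0.1 -0.3  0.4] op 84.9 j [ 0.74  0.63 -0.32  1.93  0.32  0.63  0.08]
to go [ 0.9 -0.7 -4.3]
```

```bash
python3 -m handwheel '[[[0.001,-0.0005,-0.004],[0,0,0],0.085],[[0,0,0],[0,0,0],0.04],[[0,0,0],[0,0,0],0.04],[[0,0,0],[0,0,0],0.04],[[0,0,0],[0,0,0],0.04],[[0,0,0],[0,0,0],0.04],[[0,0,0.015],[0,0,0],0.04],[[0,0,0.03],[0,0,0],0.04],[[0,0,0.04],[0,0,0],0.04],[[0,0,0.04],[0,0,0],0.04]]'; python3 s.py 472.5 31 200
```

```text
t: 19.15
tool_pos: [454.9, -315.9, 127.4]
tool_rot: [0.998, -0.064, -0.005, -0.003]
contact_force: [0.6, -1.2, -1.8]
opening: 0.671
t 19.15 pos [ 454.9 -315.9  127.4] jawdeg -7.4 z [-0.009  0.007 -1.   ] F [ 0.6 -1.2 -1.8] op 57.3 j [ 0.8   0.47 -0.4   1.84  0.22  0.89  0.17]
to go [ 17.6 346.9  72.6]
```

```bash
python3 -m handwheel '[[[0.001,0.02,0.03],[-0.3,-0.5,0],0.04],[[0.002,0.036,0.03],[0,0,0],0.04],[[0.002,0.036,0.01],[0,0,0],0.04],[[0.002,0.036,0],[0,0,0],0.04],[[0.002,0.036,0],[0,0,0],0.04],[[0.002,0.036,0],[0,0,0],0.04],[[0.002,0.036,0],[0,0,0],0.04],[[0.002,0.036,0],[0,0,0],0.04],[[0.002,0.036,0],[0,0,0],0.04],[[0.001,0.02,0],[0,0,0],0.04]]'; python3 -m handwheel '[[[0,0.01,0],[0,0,0],0.04]]'; python3 s.py 472.5 31 90
```

```text
t: 20.15
tool_pos: [473.7, 18.6, 208.7]
tool_rot: [0.998, -0.069, 0.008, 0.003]
contact_force: [1.2, -0.3, -0.3]
opening: 0.679
t: 20.25
tool_pos: [473.6, 30.8, 208.9]
tool_rot: [0.998, -0.068, 0.008, 0.003]
contact_force: [-0.2, 0.9, -0.3]
opening: 0.671
t 20.25 pos [473.6  30.8 208.9] jawdeg -7.7 z [ 0.015 -0.007 -1.   ] F [-0.2  0.9 -0.3] op 57.3 j [ 0.3   0.26 -0.58  1.93  0.19  0.98 -0.5 ]
to go [  -1.1    0.2 -118.9]
```

```bash
python3 -m handwheel '[[[-0.001,0,-0.02],[0.4,0.9,0],0.04],[[0,0,-0.02],[0,0,0],0.04],[[0,0,-0.02],[0,0,0],0.04],[[0,0,-0.018],[0,0,0],0.04],[[0,0,0],[0,0,0],0.04]]'; python3 s.py 472.5 31 86
```

```text
t: 20.75
tool_pos: [473.0, 30.0, 129.4]
tool_rot: [0.998, -0.067, 0.001, 0.0]
contact_force: [-0.2, 0.4, -1.6]
opening: 0.675
t 20.75 pos [473.   30.  129.4] jawdeg -7.7 z [ 0.002 -0.001 -1.   ] F [-0.2  0.4 -1.6] op 57.6 j [ 0.26  0.37 -0.55  2.02  0.27  0.81 -0.58]
to go [ -0.5   1.  -43.4]
```

```bash
python3 -m handwheel '[[[0,0.001,-0.014],[0,0,0],0.04],[[0,0,-0.013],[0,0,0],0.04],[[0,0,-0.01],[0,0,0],0.04],[[0,0,0],[0,0,0],0.04]]'; python3 s.py 472.5 31 86.5
```

```text
t: 21.15
tool_pos: [474.3, 29.1, 92.6]
tool_rot: [0.998, -0.069, 0.002, 0.001]
contact_force: [0.3, 0.3, -0.9]
opening: 0.674
t 21.15 pos [474.3  29.1  92.6] jawdeg -7.9 z [ 0.004 -0.002 -1.   ] F [ 0.3  0.3 -0.9] op 57.5 j [ 0.23  0.43 -0.52  2.06  0.32  0.73 -0.63]
to go [-1.8  1.9 -6.1]
```

```bash
python3 -m handwheel '[[[-0.001,0.001,-0.006],[0,0,0],0.04],[[0,0,0],[0,0,0],0.04],[[0,0,0],[0,0,0],0.08],[[0,0,0],[0,0,0],0.08],[[0,0,0],[0,0,0],0.08],[[0,0,0],[0,0,0],0.08],[[0,0,0.015],[0,0,0],0.08],[[0,0,0.03],[0,0,0],0.08],[[0,0,0.03],[0,0,0],0.08],[[0,0,0.03],[0,0,0],0.085]]'; python3 -m handwheel '[[[0,-0.03,0.02],[0,0,0],0.085],[[0,-0.036,0.01],[0,0,0],0.085],[[0,-0.037,0],[0,0,0],0.085],[[0,-0.037,0],[0,0,0],0.085],[[0,-0.037,0],[0,0,0],0.085],[[0,-0.037,0],[0,0,0],0.085],[[0,-0.037,0],[0,0,0],0.085],[[0,0,0],[0,0,0],0.085],[[0,0,0],[0,0,0],0.085],[[0,0,0],[0,0,0],0.085]]'; python3 s.py
cat > rect.py <<'E'
from h import *
psi=-0.12;ex=np.array([np.cos(psi),np.sin(psi),0]);ey=np.array([-np.sin(psi),np.cos(psi),0])
t=0.25; u=np.array([*(ex[:2]*np.cos(t)),-np.sin(t)]); v=ey
C=np.array([482,110.5,0])+185*ex+np.array([0,0,79.])
outs=[]
for n in ("scene","side"):
    im=arm.snapshot(n)[:,:,::-1].copy();cv2.imwrite(f"pics/{n}3.png",im);cp=arm.camera_params(n);N=350;q=195/N
    mx=np.zeros((N,N),np.float32);my=mx.copy()
    for i in range(N):
        for j in range(N): mx[i,j],my[i,j]=proj(n,C+(j-N/2)*q*u+(N/2-i)*q*v,cp)
    outs.append(cv2.remap(im,mx,my,cv2.INTER_CUBIC))
a=cv2.imread("pics/side3.png")[140:320,150:420]
cv2.imwrite("pics/final1.png",np.hstack(outs));cv2.imwrite("pics/final2.png",cv2.resize(a,None,fx=2.5,fy=2.5))
E
python3 rect.py
```

```text
t: 22.15
tool_pos: [471.4, 30.1, 193.0]
tool_rot: [0.998, -0.068, -0.001, 0.001]
contact_force: [0.1, 0.3, 0.6]
opening: 0.995
t: 23.15
tool_pos: [472.3, -228.9, 231.7]
tool_rot: [0.998, -0.066, 0.006, 0.001]
contact_force: [-0.0, 0.7, -0.1]
opening: 0.995
t 23.15 pos [ 472.3 -228.9  231.7] jawdeg -7.6 z [ 0.012 -0.003 -1.   ] F [-0.   0.7 -0.1] op 84.9 j [ 0.71  0.31 -0.46  1.8   0.15  1.06  0.07]
```

View pics/final1.png

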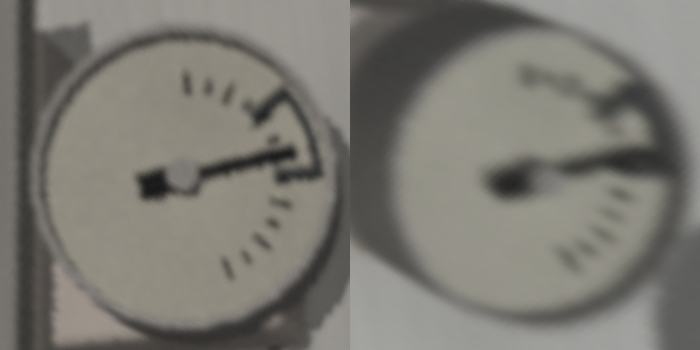

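View pics/final2.png

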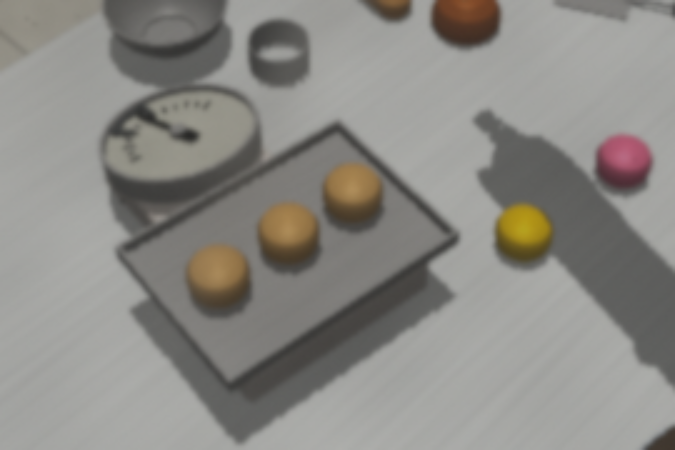

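View pics/scene3.png

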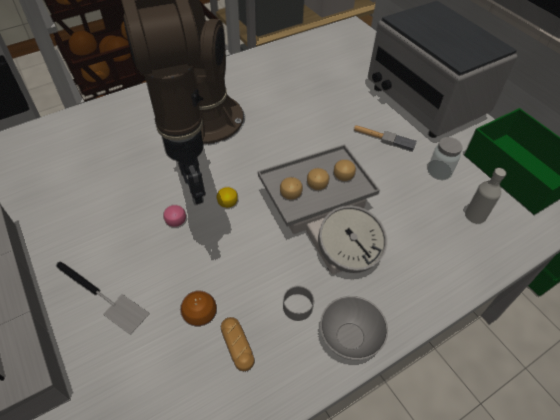

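Three rolls lie in the pan. In the rectified scene view the pointer tip is at (295,152), about 1.36 rad, between the prongs at (268,105) and (300,176). I'll wait a second and look once more before handing in.

```bash
python3 -m handwheel '[[[0,0,0],[0,0,0],0.085],[[0,0,0],[0,0,0],0.085],[[0,0,0],[0,0,0],0.085],[[0,0,0],[0,0,0],0.085],[[0,0,0],[0,0,0],0.085],[[0,0,0],[0,0,0],0.085],[[0,0,0],[0,0,0],0.085],[[0,0,0],[0,0,0],0.085]]'
sed -i 's#final1#final3#;s#final2#final4#;s#{n}3.png#{n}4.png#;s#side3#side4#' rect.py; python3 rect.py
python3 - <<'E'
import cv2,numpy as np
s=cv2.resize(cv2.imread("pics/side4.png")[165:225,180:275],(760,480),interpolation=cv2.INTER_CUBIC);cv2.imwrite("pics/f5.png",s)
print(np.abs(cv2.imread("pics/final1.png").astype(int)-cv2.imread("pics/final3.png")).mean())
E
```

```text
t: 24.05
tool_pos: [473.3, -224.7, 232.2]
tool_rot: [0.998, -0.063, 0.006, 0.001]
contact_force: [0.1, 0.6, -0.3]
opening: 0.999
0.42983673469387756
```

View pics/final3.png

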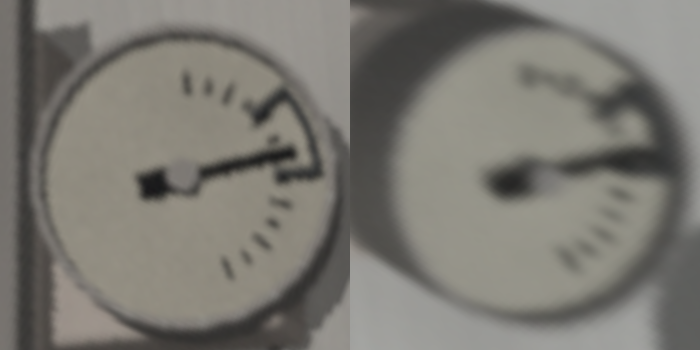

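View pics/f5.png

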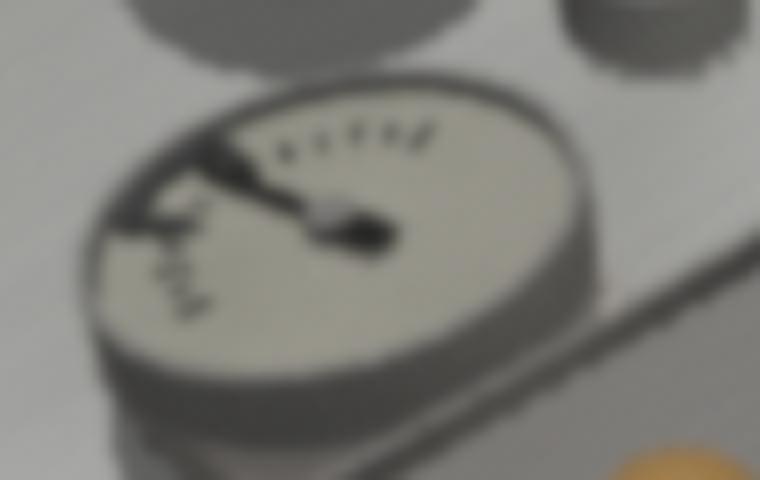

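```bash
python3 -c "
from bench import arm
print(arm.sign_off())"
```

```text
the job is handed in; nothing more can be done
None
```

I laid the three pale round rolls in the pan one at a time, letting the pointer settle after each, and handed the job in at about 24 s. The pink and yellow look-alikes, the seeded bun and the oblong bread were left where they lay.

- **After two rolls:** the pointer stood at about 0.92 rad, right on the first prong (about 0.91), so it was not clearly between them and I added the third.
- **After three rolls:** the pointer stands at about 1.36 rad, between the prongs at about 0.91 and 1.59. Two looks 0.9 s apart showed no change, with the arm clear of everything.
- **Check that did not confirm:** in the side camera the pointer blends with the far prong, because of the low angle and blur. The reading rests on the scene camera and on the steady step of about 0.45 rad per roll.
- **Forces:** the force readings I took stayed below about 2 N.

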